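# Squeeze a stopper in the lever press

## Task

Stand the largest of the three loose stoppers, narrow end down, in the round recess of the press's anvil and let go of it. Then flip the safety catch fully off by pushing its thumb tab all the way down, and only then pull the press lever down by its crossbar until the pad bears firmly on the stopper. Finish while still gripping the crossbar and holding the stopper squeezed, and leave the other two stoppers and the glass dish where they are.

Things in the scene. Friction and masses are not known exactly. Their poses are not given: they have to be found in the camera images.
- cork: the largest stopper, a rigid cork-brown tapered plug 33 mm across the top, a little narrower at the bottom, 28 mm tall, about 24 g, standing loose on the worktop with its narrow end down. Origin: centre of its underside; z up.
- red_stopper: a smaller stopper, 28 mm across, 24 mm tall, loose bystander; origin at the centre of its underside. Leave it alone.
- black_stopper: the smallest stopper, 22 mm across, 19 mm tall, loose bystander; origin at the centre of its underside. Leave it alone.
- petri_dish: a shallow round glass dish 74 mm across and 14 mm tall, loose bystander; origin at the centre of its underside. Leave it alone.
- cork_press: hand lever press fixed to the worktop; grey base 130 mm wide, 14 mm thick, x -73 to +133 mm. Origin on the worktop under the anvil's centre; x points from the anvil to the lever hinge, y to the press's left, z up. Anvil: steel block 62 x 62 mm, top 33 mm above the worktop. Hinge axle along y at x 90, z 76 mm. Catch post at x 90 to 110, y -85 to -105 mm, 149 mm tall.
- anvil (a point): centre of the floor of the anvil's round recess: 38 mm across, 5 mm deep, floor 28 mm above the worktop. The stopper stands in it with about 2.5 mm of play all round; axes as the press.
- lever: press lever. Origin: middle of its hinge axle; y along the axle, z along the arms to the crossbar. Lean of z from vertical = its angle: 0 upright (start, held by a return spring), growing as it is pulled to press -x; about 1.57 = level, pad on the stopper; 1.70 = end stop if empty. Pull at the crossbar about 2.5 N at first, 9 N when level. The catch blocks it within 0.05 rad until flipped.
- crossbar (a point): round rubber-covered crossbar of the lever, 18 mm thick, 72 mm of clear grip along y between two arms (at y = +-45 mm, 10 mm wide), 150 mm from the hinge. This point: middle of the bar, 226 mm above the worktop at the start. Pinch it from above, fingers in front and behind; being round it turns in the fingers as it swings down.
- pad (a point): steel disc 40 mm across on the lever, 90 mm from the hinge, facing forward when the lever is upright and down when it is level. This point: centre of its pressing face.
- catch (a joint): angle of the safety catch in rad: 0 to 0.12 = on (start), 1.35 = its stop, fully flipped off; the lever is free above about 1.0. It stays where it is left (friction: about 2 N on the tab).
- catch_hinge (a point): pivot of the safety catch, 135 mm above the worktop, at x = 77, y = -95 mm of the press; the catch turns about the press's x axis. Its blade reaches 65 mm to the press's left across the front of the right lever arm.
- catch_tab (a point): middle of the top of the catch's thumb tab, a ribbed 26 x 26 mm paddle on the press's right, 40 mm from the pivot. Catch on: it slopes up to the right at 37 degrees, about 163 mm above the worktop. Pushed straight down with closed fingers it swings to 40 degrees below level, then about 112 mm above the worktop, still about 32 mm right of the pivot.
Mind the look-alikes: they are no part of the job. What is shaped like the cork but turquoise or yellow is not meant.

How it is judged:
By the outcome, as a careful person would: the job done as asked, in the order asked, and still so for the second after the job is handed in, while the arm keeps its last pose, push and grip.
It also fails if it takes over 69 s, if anything falls off the work surface, if the arm or the gripper's body presses on something with over 40 N, if the wrist force passes 120 N, or if a joint passes its speed limit or range.

## Robot

A 6-joint arm with a two-finger parallel gripper is mounted at the origin on a cart in front of the work surface, level with it; the furniture and walls round the work are solid. World frame = base frame: x ahead of the robot, y to its left, z up, the work surface at z = 0. Lengths are in mm, angles in rad, forces in N, time in s.
With the tool pointing down it reaches from about 350 to 775 mm from the base axis. Payload 7.3 kg.
Tool frame: the origin (TCP) lies midway between the tips of the shut fingers; the grasp point (between the pads) lies 19 mm behind it; z points along the fingers, y is the line along which they close (so a half turn about z gives the same grasp; the last joint's range is limited). The gripper opens to 92 mm and grips with 3 to 60 N. Pads are 19 mm wide; open, the fingers measure 130 mm over their backs; the gripper's body (75 mm by 190 mm) begins 47 mm behind the grasp point.
Start: joints at [-0.146, 0.342, 1.524, -0, 1.275, -0.146], TCP at [525.019, 0.019, 226.741] pointing down, gripper open.
Joint ranges: [-2.53, 2.53], [-0.77, 2.02], [0.04, 2.7], [-1, 4.14], [0.28, 2.66], [-3.11, 3.11]. Speed limits (rad/s): [2.57, 2.57, 3.14, 3.14, 3.14, 3.14].

## Interface

Orientations are given as [roll, pitch, yaw] about the fixed x, y, z axes, in that order (R = Rz(yaw) Ry(pitch) Rx(roll)).
In Python, from plant import monitor, optics, workorder gives the robot as it stands. The module is installed in compiled form; this text tells all that it offers.
- The arm moves only by the tool servo_tool, never from a script. Its arguments are lists of equal length, an entry for each row: "linear": the shift along the tool's x, y, z as a fraction of full scale, a list of three; "spin": the turn about the tool's z as a fraction of full scale. In form: {"linear": [[dx, dy, dz], ...], "spin": [spin, ...]}. A call has exactly 8 rows; each row shifts and turns the commanded pose from where the row before left it, along the tool's axes as they then stand; what a row does not reach is not made up. Full scale, the value 1, is 200 mm for a shift and 90 degrees for a turn. A row lasts 1/8 s, in which the tool goes at most 62.5 mm and 10.7 degrees, less where a joint would pass 70% of its speed; a pose out of reach is approached as far as the arm can. A call with a number of a shift or a turn outside -1 to 1 is refused whole. A call with a gripper value outside its range is refused whole. "hand" is the opening, from -1 (shut) to 1 (fully open), set as the call begins (left out, the last holds). The fingers move at their own pace and stop on an object; the grip force is fixed at half the most. Time passes only in rows, so rows that do not move let the fingers close, or fill a call up. It gives the time, the measured TCP pose, the force, the opening and the grip force at its end, in the units of the state.
- monitor.get_obs(): the state, without advancing time (a new reading comes with each control period).
- optics.capture(name): name is "scene" or "side" or "wrist"; returns a dict with "frame" (420x560x3 uint8, blue, green, red), "K" (3x3 intrinsics, pixels), "world_to_cam" (4x4, takes a point from world to camera coordinates). Camera axes: x right, y down, z forward; pixel columns grow to the right and rows downward; lengths in mm; the calibration is good to about 2 mm. A picture is of the moment at which its call begins. There is no depth.
- workorder.close_job(): hands the job in; it is judged then, once.
The state is a dict: "time": time; "joint_positions": joint angles; "dq": joint speeds; "tau": joint torques, N m; "tool_pos": TCP position; "tcp_rot": TCP orientation; "contact_force": force on the tool from outside, world axes, zero at the start; "moment": the same for the moment, N m; "grip_width": finger opening in mm; "finger_force": force on a finger pad.
Only numpy, scipy, OpenCV 4.12 (cv2) and the standard library are available. Lean on these libraries where they do the work, as an engineer would, in place of code of your own. Each camera call takes 0.05 s, during which the arm holds its last target. There are 200 camera calls.

## Working session

There is one attempt and no reset: what is moved stays moved. The work goes in short steps, Python scripts to look and compute and a tool call to move; the robot and the scene stay as the last step left them, time stands still between calls to the robot, and variables do not carry over. Pictures are saved under pics/ and viewed, at most 10 in all, crops included, and the job is handed in when it is done.

Besides the shell and the picture viewer there is one more tool, called after "Request:" as name(argument=value, ...) on one line, values as JSON. servo_tool: Moves the arm, as the interface text tells. Shift numbers are shares of 200 mm and turn numbers shares of 90 degrees, none past 1 either way. Its arguments: {"type":"object","properties":{"linear":{"type":"array","items":{"type":"array","items":{"type":"number","minimum":-1,"maximum":1}}},"spin":{"type":"array","items":{"type":"number","minimum":-1,"maximum":1}},"hand":{"type":"number"}},"required":["linear","spin"]}

```bash
mkdir -p pics
cat > h.py <<'E'
import numpy as np, cv2
from plant import monitor, optics, workorder
def cap(n,f=None):
    c=optics.capture(n)
    if f: cv2.imwrite('pics/'+f,c['frame'])
    return c
def ray(c,u,v):
    W=np.array(c['world_to_cam']);R=W[:3,:3];t=W[:3,3]
    d=R.T@np.linalg.inv(c['K'])@np.array([u,v,1.]);o=-R.T@t
    return o,d/np.linalg.norm(d)
def plane(c,u,v,z):
    o,d=ray(c,u,v);return o+d*(z-o[2])/d[2]
def tri(rs):
    A=sum(np.eye(3)-np.outer(d,d) for o,d in rs);b=sum((np.eye(3)-np.outer(d,d))@o for o,d in rs)
    return np.linalg.solve(A,b)
def proj(c,p):
    q=np.array(c['world_to_cam'])@np.append(p,1);q=np.array(c['K'])@q[:3];return q[:2]/q[2]
E
python3 - <<'E'
from h import *
np.set_printoptions(precision=2,suppress=True)
a=[cap(n,n+'0.png') for n in('scene','side','wrist')]
for c in a: print(np.array(c['K'])[0], ray(c,280,210))
s=monitor.get_obs();print(s['tcp_rot'],s['grip_width'],s['time'])
cv2.imwrite('pics/both.png',cv2.resize(np.hstack([a[0]['frame'],a[1]['frame']]),(800,300)))
E
```

```text
[488.59   0.   281.26] (array([ -0.24, 953.8 , 574.93]), array([ 0.56, -0.71, -0.43]))
[385.8    0.   277.79] (array([ 349.34, -448.27,  570.36]), array([ 0.19,  0.85, -0.49]))
[367.35   0.   280.25] (array([524.08,  70.95, 383.12]), array([-0.  , -0.27, -0.96]))
[-3.14 -0.    1.57] 92.08657069336809 0.15
```

View pics/scene0.png

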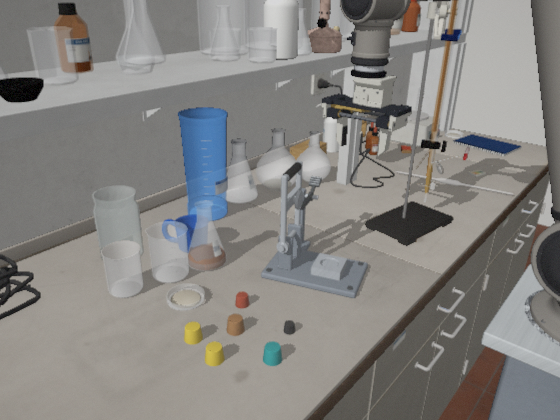

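View pics/side0.png

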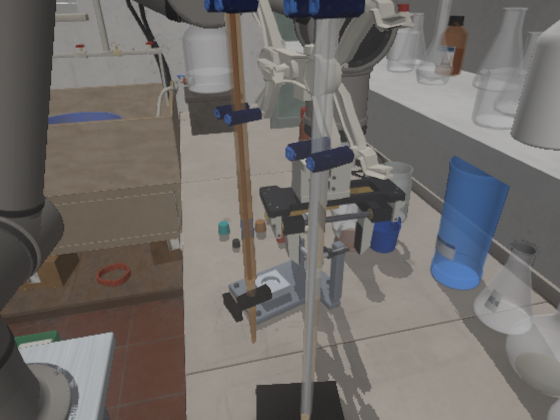

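View pics/wrist0.png

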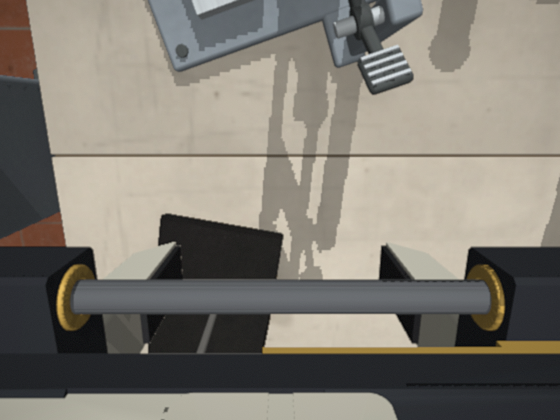

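The scene view shows the brown cork at (235,324), the red stopper at (242,299) and the black one at (290,327). The press has its anvil at about (330,265), its crossbar at (293,168) and its tab at (315,182). The wrist view shows the tab at (388,70). Next I'll get rough positions.

Run:
```python
from h import *
np.set_printoptions(precision=1,suppress=True)
c=cap('scene');s=cap('side');w=cap('wrist')
hsv=cv2.cvtColor(c['frame'],cv2.COLOR_BGR2HSV)
m=cv2.inRange(hsv,(5,120,60),(16,230,230));m[:310]=0;m[340:]=0;m[:,:215]=0;m[:,255:]=0
n,l,st,ce=cv2.connectedComponentsWithStats(m);print(st[1:],ce[1:])
h2=cv2.cvtColor(s['frame'],cv2.COLOR_BGR2HSV);m=cv2.inRange(h2,(5,100,60),(18,240,255));m[:205]=0;m[245:]=0;m[:,:250]=0;m[:,300:]=0
n,l,st,ce2=cv2.connectedComponentsWithStats(m);print(st[1:],ce2[1:])
print('cork',plane(c,235,325,14),'red',plane(c,242,300,12),'blk',plane(c,290,327,9.5),'dish',plane(c,187,297,7))
for p in [(263,269),(359,289),(368,270)]: print('base',plane(c,*p,14))
print('anvil',plane(c,331,264,33),'bar',[plane(c,u,v,226) for u,v in((286,174),(299,165))])
print('tab wrist',plane(w,386,68,163))
cv2.imwrite('pics/z.png',np.hstack([cv2.resize(c['frame'][155:345,190:380],(400,400),interpolation=3),cv2.resize(s['frame'][190:340,210:360],(400,400),interpolation=3)]))
```

```text
[] []
[[256 220   8   8  36]
 [282 234   2   1   2]
 [277 236   8   6  20]] [[259.6 222.5]
 [282.5 234. ]
 [280.7 239.2]]
cork [494.4 452.   14. ] red [538.3 386.6  12. ] blk [419.3 388.    9.5] dish [631.7 444.4   7. ]
base [578.6 277.7  14. ]
base [383.1 208.2  14. ]
base [405.2 133.2  14. ]
anvil [463.1 191.7  33. ] bar [array([554.2, 238.1, 226. ]), array([566.3, 179.3, 226. ])]
tab wrist [583.6  93.2 163. ]
```

View pics/z.png

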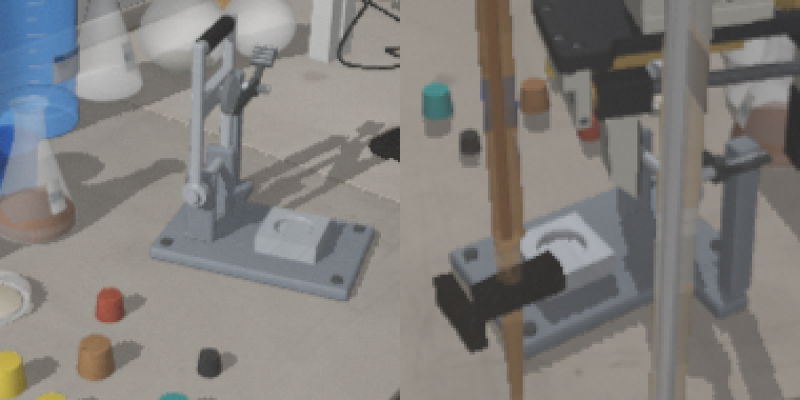

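Request:
servo_tool(linear=[[0,0,-0.25],[0,0,-0.25],[0.2,-0.1,0],[0.2,-0.1,0],[0,0,0],[0,0,0],[0,0,0],[0,0,0]], spin=[0,0,0,0,0,0,0,0])

```text
time: 1.3
tool_pos: [485.3, 79.3, 326.5]
tcp_rot: [-3.141, 0.0, 1.57]
contact_force: [0.3, -1.2, -0.2]
grip_width: 91.9
finger_force: 0.0
```

Run:
```python
from h import *
import pickle
pickle.dump([cap('wrist','w1.png'),cap('scene')],open('a.pkl','wb'))
```

Request:
servo_tool(linear=[[0.25,0,0],[0.25,0,0],[0,0,0],[0,0,0],[0,0,0],[0,0,0],[0,0,0],[0,0,0]], spin=[0,0,0,0,0,0,0,0])

```text
time: 2.4
tool_pos: [485.1, 179.7, 326.8]
tcp_rot: [3.141, 0.0, 1.57]
contact_force: [-0.1, 0.2, -0.4]
grip_width: 91.7
finger_force: 0.0
```

Run:
```python
from h import *
import pickle
b=cap('wrist','w2.png')
pickle.dump([b],open('b.pkl','wb'))
a=cv2.imread('pics/w1.png');cv2.imwrite('pics/w12.png',np.vstack([a[:300],b['frame'][:300]]))
```

```text
(no output)
```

View pics/w12.png

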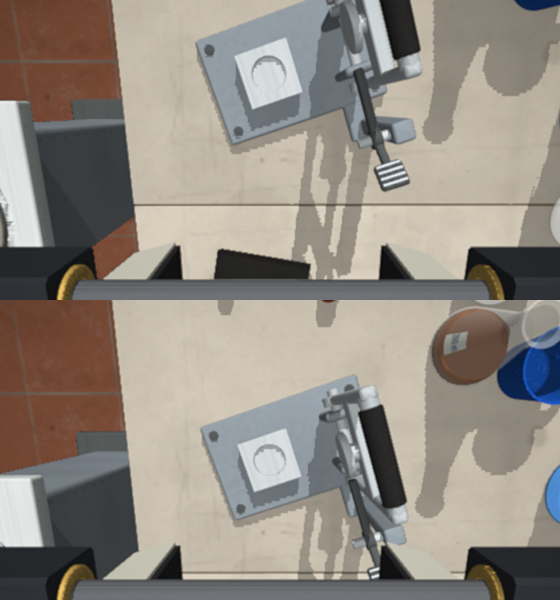

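The two stacked wrist views show the anvil top at about (269,72) in the first and (269,161) in the second. The black bar runs from (371,108) to (397,206) in the second, and the ribbed tab is at (392,174) in the first. I'll refine these.

Run:
```python
from h import *
import pickle
np.set_printoptions(precision=1,suppress=True)
A=pickle.load(open('a.pkl','rb'));B=pickle.load(open('b.pkl','rb'))
rects=[]
for c,(u,v) in((A[0],(268,73)),(B[0],(269,161))):
    g=cv2.cvtColor(c['frame'],cv2.COLOR_BGR2GRAY);hs=cv2.cvtColor(c['frame'],cv2.COLOR_BGR2HSV)
    m=((hs[...,1]<14)&(g>185)).astype(np.uint8)
    r=np.zeros_like(m);r[max(v-50,0):v+50,u-50:u+50]=1;m*=r
    cs,_=cv2.findContours(m,0,2);k=cv2.convexHull(max(cs,key=cv2.contourArea))
    q=cv2.minAreaRect(k);print(q,cv2.boxPoints(q).ravel());
    bx=cv2.boxPoints(q);rects.append((c,q,bx))
    P=[plane(c,*p,33) for p in bx];print('ctr',plane(c,*q[0],33),[np.linalg.norm(P[i]-P[i-1]) for i in range(4)],[np.degrees(np.arctan2(*(P[i]-P[i-1])[1::-1])) for i in range(4)])
print('tri',tri([ray(c,*q[0]) for c,q,_ in rects]))
# bar in both wrist views + scene
for c,x0,x1,y0,y1 in((A[0],360,440,0,80),(B[0],345,420,90,225)):
    hs=cv2.cvtColor(c['frame'],cv2.COLOR_BGR2GRAY);m=(hs<62).astype(np.uint8);r=np.zeros_like(m);r[y0:y1,x0:x1]=1;m*=r
    m=cv2.morphologyEx(m,cv2.MORPH_OPEN,np.ones((7,7)))
    cs,_=cv2.findContours(m,0,2);k=max(cs,key=cv2.contourArea);q=cv2.minAreaRect(k);print('bar',q,cv2.boxPoints(q).ravel())
c=A[1];print('scene bar area');g=cv2.cvtColor(c['frame'],cv2.COLOR_BGR2GRAY);m=(g<70).astype(np.uint8);r=np.zeros_like(m);r[155:185,275:310]=1;m*=r
cs,_=cv2.findContours(m,0,2);k=max(cs,key=cv2.contourArea);qs=cv2.minAreaRect(k);print(qs)
print('bar ctr scene+w2',tri([ray(c,*qs[0]),ray(B[0],*q[0])]))
bx=cv2.boxPoints(q);P=[plane(B[0],*p,226) for p in bx];print(P,plane(B[0],*q[0],226))
print('tab',plane(A[0],392,174,163),tri([ray(A[0],392,174),ray(c,315,182)]))
for c,(p,q2) in((A[0],((209,49),(238,131))),(B[0],((214,136),(240,210)))): 
    a=plane(c,*p,14);b=plane(c,*q2,14);print('holes',a,b,np.degrees(np.arctan2(*(a-b)[1::-1]))-90)
```

```text
((268.5039978027344, 73.01177978515625), (56.27186584472656, 53.831748962402344), 71.1139144897461) [233.9  55.1 284.9  37.7 303.1  90.9 252.1 108.3]
ctr [471.1 190.   33. ] [np.float64(61.89437090678647), np.float64(60.931540855606805), np.float64(61.24130047815919), np.float64(63.11547728727358)] [np.float64(108.4664764080936), np.float64(17.47201661013034), np.float64(-69.4822530169788), np.float64(-161.86504879287656)]
((268.8999938964844, 159.70001220703125), (50.596439361572266, 49.963985443115234), 71.56505584716797) [237.2 143.6 284.6 127.8 300.6 175.8 253.2 191.6]
ctr [470.5 190.2  33. ] [np.float64(62.37084699067289), np.float64(60.457559467332715), np.float64(61.66487828869635), np.float64(62.5553088863606)] [np.float64(107.05618698123759), np.float64(18.09396895399097), np.float64(-71.010154398059), np.float64(-161.26187168448388)]
tri [470.8 190.1  32. ]
bar ((400.1058349609375, 26.476470947265625), (59.98127746582031, 28.41789436340332), 77.47119140625) [379.7   0.3 407.5  -5.9 420.5  52.7 392.7  58.8]
bar ((382.1470642089844, 157.58822631835938), (101.1373519897461, 24.25356101989746), 75.96376037597656) [358.1 111.5 381.6 105.6 406.2 203.7 382.6 209.6]
scene bar area
((293.5000305175781, 169.50001525878906), (7.071067810058594, 16.970561981201172), 45.0)
bar ctr scene+w2 [553.4 217.4 230.2]
[array([537.2, 248.9, 226. ]), array([552.9, 252.7, 226. ]), array([575.7, 184.2, 226. ]), array([558.9, 179.8, 226. ])] [555.8 217.6 226. ]
tab [583.2  94.6 163. ] [583.7  93.1 157.6]
holes [400.2 218.6  14. ] [431.7 123.2  14. ] 18.27415340566577
holes [401.1 217.5  14. ] [431.1 120.9  14. ] 17.24813117493528
```

The pose estimates agree: anvil at (470.8, 190.1), yaw about 18.2°, and the bar and tab match what that predicts. Next, the cork.

Request:
servo_tool(linear=[[0.3,0,0],[0.3,0,0],[0.3,0,0],[0.2,0,0],[0,0,0],[0,0,0],[0,0,0],[0,0,0]], spin=[0,0,0,0,0,0,0,0])

```text
time: 3.45
tool_pos: [485.4, 399.0, 327.3]
tcp_rot: [3.141, -0.0, 1.569]
contact_force: [-1.4, -0.7, -0.6]
grip_width: 91.7
finger_force: 0.0
```

Run:
```python
from h import *
import pickle
pickle.dump([cap('wrist','w3.png')],open('c.pkl','wb'))
```

Request:
servo_tool(linear=[[0.2,0.05,0.25],[0,0,0.25],[0,0,0.1],[0,0,0],[0,0,0],[0,0,0],[0,0,0],[0,0,0]], spin=[0,0,0,0,0,0,0,0])

```text
time: 4.5
tool_pos: [494.8, 438.7, 209.0]
tcp_rot: [3.141, -0.0, 1.571]
contact_force: [-0.5, 0.3, -0.3]
grip_width: 91.7
finger_force: 0.0
```

Run:
```python
from h import *
import pickle
b=cap('wrist','w4.png')
pickle.dump([b],open('d.pkl','wb'))
a=cv2.imread('pics/w3.png');cv2.imwrite('pics/w34.png',np.vstack([a[:300],b['frame'][:300]]))
```

```text
(no output)
```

View pics/w34.png

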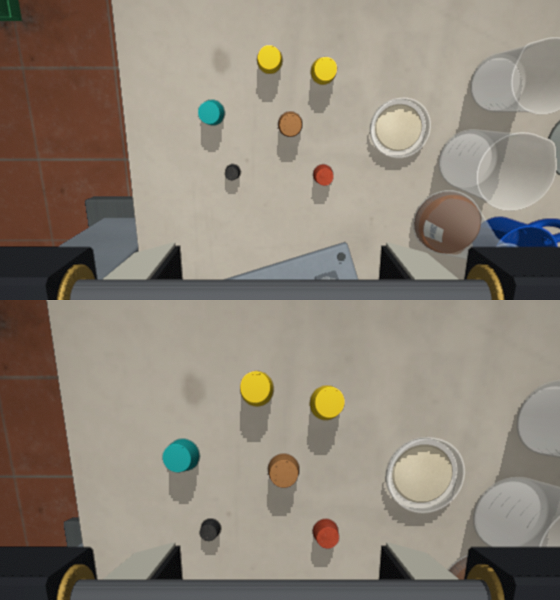

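The cork top is at (290,123) in the upper picture and about (283,168) in the lower one. The yellow, turquoise, red and black stoppers stand around it.

Run:
```python
from h import *
import pickle
np.set_printoptions(precision=1,suppress=True)
A=pickle.load(open('c.pkl','rb'))[0];B=pickle.load(open('d.pkl','rb'))[0]
rs=[]
for c in(A,B):
    hs=cv2.cvtColor(c['frame'],cv2.COLOR_BGR2HSV)
    m=cv2.inRange(hs,(6,110,100),(16,255,255));m[230:]=0;m[:,:240]=0;m[:,370:]=0
    cs,_=cv2.findContours(m,0,2);k=max(cs,key=cv2.contourArea);
    # upper-surface circle: brighter part
    (x,y),r=cv2.minEnclosingCircle(k);e=cv2.fitEllipse(k);print((x,y,r),e,cv2.boundingRect(k))
    p=plane(c,*e[0],28);print(p, plane(c,*e[0],28)-plane(c,e[0][0]+10,e[0][1],28));rs.append(ray(c,*e[0]))
    print('plane14',plane(c,*e[0],14))
print('tri',tri(rs))
for n,p in dict(y1=(256,88),y2=(328,102),teal=(181,156),red=(326,233),blk=(210,230)).items(): print(n,plane(B,*p,20))
```

```text
(290.0, 123.83333587646484, 12.207796096801758) ((290.11865234375, 123.70071411132812), (21.812437057495117, 23.989126205444336), 178.8011474609375) (279, 112, 23, 25)
[496.9 452.5  28. ] [-12.1   0.    0. ]
plane14 [497.3 451.9  14. ]
(283.5, 170.43939208984375, 16.628496170043945) ((283.4446716308594, 170.3640594482422), (27.99138069152832, 33.25168991088867), 3.27988338470459) (269, 154, 29, 34)
[497.2 454.5  28. ] [-9.3 -0.   0. ]
plane14 [497.3 452.2  14. ]
tri [497.3 451.8  12. ]
y1 [472.4 527.6  20. ]
y2 [537.4 515.6  20. ]
teal [401.  466.7  20. ]
red [539.7 390.4  20. ]
blk [424.6 393.5  20. ]
```

Request:
servo_tool(linear=[[0.065,0.012,0.2],[0,0,0.25],[0,0,0.2],[0,0,0.15],[0,0,0.1],[0,0,0.05],[0,0,0],[0,0,0]], spin=[0,0,0,0,0,0,0,0])

```text
time: 5.55
tool_pos: [497.8, 452.1, 19.8]
tcp_rot: [3.14, -0.001, 1.571]
contact_force: [0.4, 0.9, 1.3]
grip_width: 91.8
finger_force: 0.0
```

Request:
servo_tool(linear=[[0,0,0.025],[0,0,0.025],[0,0,0],[0,0,0],[0,0,0],[0,0,0],[0,0,0],[0,0,0]], spin=[0,0,0,0,0,0,0,0])

```text
time: 6.55
tool_pos: [497.1, 451.6, 8.5]
tcp_rot: [3.142, 0.0, 1.571]
contact_force: [0.1, 0.2, -0.9]
grip_width: 91.7
finger_force: 0.0
```

Request:
servo_tool(linear=[[0,0,0],[0,0,0],[0,0,0],[0,0,0],[0,0,0],[0,0,0],[0,0,0],[0,0,0]], spin=[0,0,0,0,0,0,0,0], hand=-1)

```text
time: 7.55
tool_pos: [497.1, 451.6, 8.5]
tcp_rot: [3.142, 0.0, 1.571]
contact_force: [-0.2, -0.2, -0.8]
grip_width: 28.3
finger_force: 29.8
```

The 28.3 mm grip is narrower than I expected, so I'll compare the stopper sizes in the images.

Run:
```python
from h import *
import pickle
np.set_printoptions(precision=1,suppress=True)
B=pickle.load(open('d.pkl','rb'))[0];f=B['frame'];hs=cv2.cvtColor(f,cv2.COLOR_BGR2HSV)
for n,(u,v) in dict(y1=(256,88),y2=(328,102),teal=(181,156),red=(326,233),blk=(210,230),cork=(283,170)).items():
    print(n,[ (tuple(int(a) for a in hs[v,x])) for x in range(u-20,u+21,4)])
w=cap('wrist');s=cap('scene')
cv2.imwrite('pics/g.png',np.hstack([cv2.resize(f[60:260,150:350],(400,400),interpolation=2),cv2.resize(s['frame'][260:360,180:280],(400,400),interpolation=2)]))
```

```text
y1 [(20, 33, 172), (23, 164, 182), (25, 210, 222), (25, 211, 222), (25, 210, 222), (25, 209, 223), (25, 209, 223), (25, 211, 222), (25, 212, 225), (24, 187, 94), (18, 30, 169)]
y2 [(20, 39, 164), (25, 224, 91), (25, 211, 224), (25, 209, 223), (25, 210, 223), (25, 210, 223), (25, 210, 223), (25, 209, 223), (25, 211, 222), (23, 136, 204), (19, 34, 167)]
teal [(37, 21, 158), (89, 204, 151), (89, 207, 150), (89, 201, 152), (89, 206, 151), (89, 205, 152), (89, 203, 152), (89, 204, 146), (89, 203, 74), (90, 216, 59), (20, 32, 170)]
red [(19, 33, 171), (21, 32, 169), (6, 201, 66), (6, 190, 148), (6, 186, 166), (6, 181, 161), (6, 184, 166), (6, 185, 165), (7, 100, 138), (19, 33, 168), (20, 33, 170)]
blk [(21, 34, 171), (19, 33, 170), (21, 33, 164), (38, 22, 47), (40, 14, 54), (20, 14, 56), (23, 18, 57), (120, 16, 16), (20, 36, 171), (20, 34, 172), (18, 34, 171)]
cork [(21, 35, 170), (18, 40, 126), (15, 146, 154), (15, 146, 157), (14, 146, 161), (15, 146, 159), (15, 144, 159), (14, 144, 159), (15, 145, 158), (17, 45, 114), (20, 33, 170)]
```

View pics/g.png

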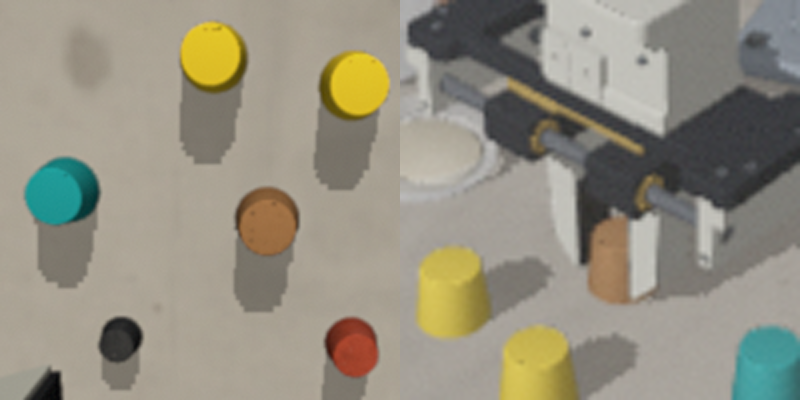

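The crop shows the yellow and turquoise look-alikes wider at the bottom. The cork may also stand wide end down, so I'll check the width profile in the first scene picture.

Run:
```python
from h import *
f=cv2.imread('pics/scene0.png');hs=cv2.cvtColor(f,cv2.COLOR_BGR2HSV)[...,1].astype(float)
np.set_printoptions(precision=1,suppress=True)
for n,(u,v) in dict(cork=(235,325),red=(242,300),y1=(193,333),y2=(214,354),teal=(272,354)).items():
    r=hs[v-14:v+15,u-14:u+15];bg=np.median(r[:,:3]);mx=np.percentile(r[10:18,10:18],50)
    print(n,np.clip((r-bg)/(mx-bg),0,1).round(2).sum(1))
c=cap('scene');print([proj(c,p) for p in ((497,452,0),(497,452,28))])
```

```text
cork [ 0.1  0.1  1.1  5.8 10.5 13.  14.2 14.7 15.  15.4 15.2 15.6 15.9 16.1
 16.3 16.7 16.8 17.1 17.5 17.1 16.7 15.8 14.  11.1  5.7  1.1  0.2  0.2
  0.1]
red [ 0.1  0.2  0.2  0.2  0.1  2.   6.3  9.5 11.  11.7 12.2 12.1 12.3 12.3
 12.5 12.8 12.8 13.  13.  12.7 11.4  8.5  2.5  0.5  0.2  0.2  0.3  1.
  4.4]
y1 [ 0.2  0.2  2.3  7.7 11.4 13.6 14.9 15.5 15.7 16.2 16.6 16.7 17.1 17.2
 17.7 17.9 18.1 18.4 18.5 18.5 18.2 17.3 15.9 13.8 10.7  4.6  2.1  2.1
  2.4]
y2 [ 1.6  3.2  7.9 11.9 13.7 15.1 16.1 16.6 16.8 16.9 17.3 17.6 17.8 18.1
 18.3 18.7 19.1 19.2 19.5 19.6 19.2 18.3 17.5 15.6 13.3  9.   2.2  0.2
  0.1]
teal [ 0.2  1.   6.1 10.8 12.8 13.9 15.2 15.5 15.6 15.9 16.1 16.3 16.3 16.4
 16.8 16.7 17.  17.4 17.5 17.8 17.5 17.  15.6 13.7 10.9  5.4  0.1  0.1
  0.1]
[array([234.1, 330.6]), array([233.8, 318.1])]
```

The width profile shows the cork, the look-alikes and the red stopper all rendered slightly wider at the underside. The text states outright that the cork already stands narrow end down, and the tool can't tilt. I'll keep it upright as it stands, then lift it and spin.

Request:
servo_tool(linear=[[0,0,-0.1],[0,0,-0.2],[0,0,-0.2],[0,0,0],[0,0,0],[0,0,0],[0,0,0],[0,0,0]], spin=[0,0,-0.11,-0.11,-0.11,-0.11,-0.11,-0.11])

```text
time: 8.7
tool_pos: [497.3, 451.8, 110.3]
tcp_rot: [3.14, 0.001, 2.613]
contact_force: [-0.4, -0.2, -0.3]
grip_width: 28.0
finger_force: 29.8
```

Request:
servo_tool(linear=[[0,0,0],[0,0,0],[0,0,0],[0,0,0],[0,0,0],[0,0,0],[0,0,0],[0,0,0]], spin=[-0.11,-0.11,-0.11,-0.11,-0.1,0,0,0])

```text
time: 9.7
tool_pos: [497.1, 451.6, 108.8]
tcp_rot: [3.142, 0.0, -2.829]
contact_force: [-0.3, -0.3, 0.2]
grip_width: 28.7
finger_force: 29.8
```

Run:
```python
from h import *
s=cap('scene','s5.png');st=monitor.get_obs();print(st['tool_pos'],st['tcp_rot'],st['grip_width'],st['joint_positions'])
u,v=proj(s,st['tool_pos']);u,v=int(u),int(v);print(u,v)
cv2.imwrite('pics/lift.png',cv2.resize(s['frame'][v-45:v+35,u-50:u+50],(750,600),interpolation=2))
```

```text
[497.08562994 451.60215095 108.7160074 ] [ 3.14156475e+00  2.05907175e-04 -2.82874952e+00] 28.43955208285176 [ 6.23502625e-01  7.09599339e-01  1.22970102e+00 -3.89964407e-05
  1.20208772e+00 -1.26012279e+00]
232 279
```

View pics/lift.png

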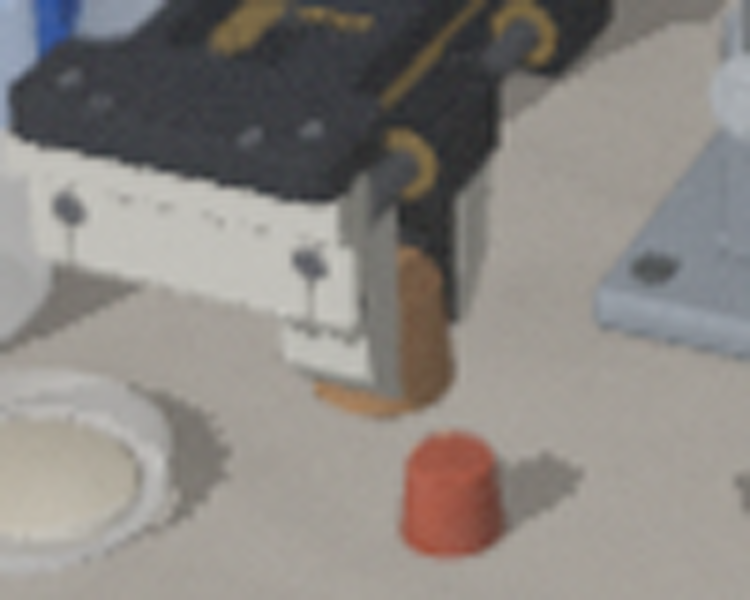

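The lifted cork hangs upright in the pads. Next I'll move toward the front first to clear the lever, then sideways over the anvil.

Request:
servo_tool(linear=[[0.25,0,0],[0.277,0,0],[0,-0.25,0],[0,-0.25,0],[0,-0.25,0],[0,-0.25,0],[0,-0.2,0],[0,0,0.15]], spin=[0,0,0,0,0,0,0,0])

```text
time: 10.75
tool_pos: [473.8, 188.7, 80.2]
tcp_rot: [-3.141, 0.006, -2.832]
contact_force: [-0.2, -0.1, -0.6]
grip_width: 28.2
finger_force: 29.8
```

Request:
servo_tool(linear=[[0,0,0],[0,0,0],[0,0,0],[0,0,0],[0,0,0],[0,0,0],[0,0,0],[0,0,0]], spin=[0,0,0,0,0,0,0,0])

```text
time: 11.75
tool_pos: [471.0, 190.7, 78.5]
tcp_rot: [-3.142, 0.0, -2.827]
contact_force: [-0.0, -0.3, -2.1]
grip_width: 28.4
finger_force: 29.8
```

Run:
```python
from h import *
s=cap('scene');d=cap('side');st=monitor.get_obs();print(st['tool_pos'],st['tcp_rot'])
t=np.array(st['tool_pos']);
for c,n in((s,'sc'),(d,'si')): 
    u,v=proj(c,t).astype(int);print(n,u,v,proj(c,t+[0,0,5]),proj(c,(470.8,190.1,33)))
cv2.imwrite('pics/pl.png',np.hstack([cv2.resize(c['frame'][v-40:v+40,u-27:u+27],(400,593),interpolation=2) for c in(s,d) for u,v in [proj(c,t).astype(int)]]))
# cork mask in both
for c,n in((s,'sc'),(d,'si')):
    hs=cv2.cvtColor(c['frame'],cv2.COLOR_BGR2HSV);u,v=proj(c,t).astype(int)
    m=cv2.inRange(hs,(6,90,50),(17,255,255));r=np.zeros_like(m);r[v-25:v+25,u-20:u+20]=1;m*=r
    cs,_=cv2.findContours(m,0,2);print(n,[cv2.boundingRect(k) for k in cs if cv2.contourArea(k)>5])
```

```text
[470.99687506 190.73698878  78.49136973] [-3.14154639e+00  3.48935539e-06 -2.82748456e+00]
sc 329 243 [329.70281636 241.72889482] [328.40137374 262.44689624]
si 269 262 [269.81862766 260.91219693] [270.45591741 280.1426031 ]
sc [(323, 239, 14, 12)]
si [(264, 255, 4, 16), (249, 238, 7, 46)]
```

View pics/pl.png

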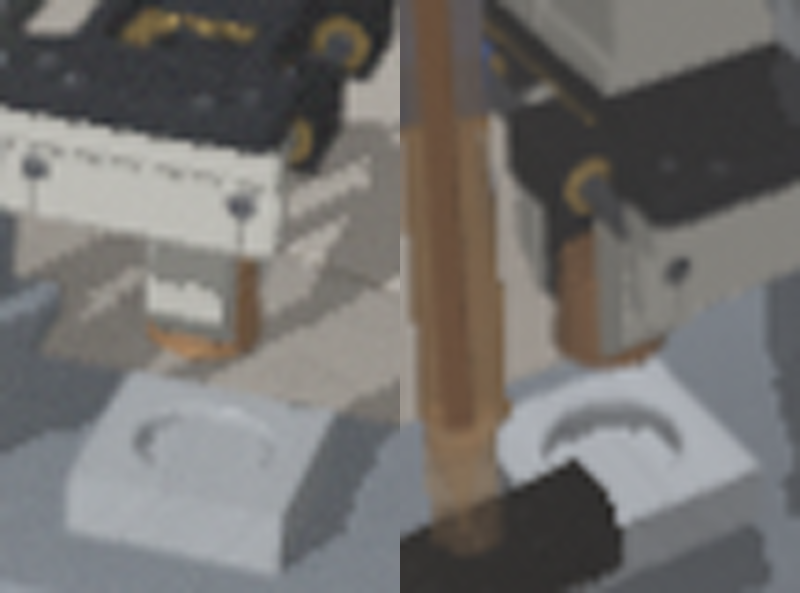

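Both views show the cork centred over the recess to within about 1 mm (scene 204 against 203, side 610 against 613). Lowering it now.

Request:
servo_tool(linear=[[0.005,0,0.06],[0,0,0.06],[0,0,0.03],[0,0,0.025],[0,0,0.015],[0,0,0.01],[0,0,0.005],[0,0,0]], spin=[0,0,0,0,0,0,0,0])

```text
time: 12.85
tool_pos: [470.1, 190.5, 37.6]
tcp_rot: [-3.142, 0.0, -2.827]
contact_force: [0.4, 0.3, -0.0]
grip_width: 28.4
finger_force: 29.8
```

Request:
servo_tool(linear=[[0,0,0.005],[0,0,0.002],[0,0,0],[0,0,0],[0,0,0],[0,0,0],[0,0,0],[0,0,0]], spin=[0,0,0,0,0,0,0,0])

```text
time: 13.85
tool_pos: [470.2, 190.5, 36.3]
tcp_rot: [-3.142, 0.001, -2.827]
contact_force: [-1.2, -0.7, 5.0]
grip_width: 28.5
finger_force: 30.1
```

Request:
servo_tool(linear=[[0,0,0],[0,0,0],[0,0,0],[0,0,0],[0,0,0],[0,0,0],[0,0,0],[0,0,0]], spin=[0,0,0,0,0,0,0,0], hand=1)

```text
time: 14.85
tool_pos: [470.1, 190.5, 36.1]
tcp_rot: [-3.142, 0.0, -2.827]
contact_force: [-0.5, 0.2, -0.5]
grip_width: 91.6
finger_force: 0.0
```

Request:
servo_tool(linear=[[0,0,-0.1],[0,0,-0.25],[0,0,-0.25],[0,0,-0.25],[0,0,-0.25],[0,0,-0.2],[0,0,0],[0,0,0]], spin=[0,0,0,0,0,0.11,0.11,0.11])

```text
time: 15.85
tool_pos: [470.0, 190.5, 296.7]
tcp_rot: [3.141, 0.001, 2.932]
contact_force: [-0.4, 1.0, -0.6]
grip_width: 92.0
finger_force: 0.0
```

Request:
servo_tool(linear=[[0,0,0],[0,0,0],[0,0,0],[0,0,0],[0,0,0],[0,0,0],[0,0,0],[0,0,0]], spin=[0.11,0.11,0.11,0.11,0.11,0.11,0.01,0], hand=-1)

```text
time: 16.85
tool_pos: [470.0, 190.4, 296.1]
tcp_rot: [3.142, 0.0, 1.888]
contact_force: [0.5, 0.2, -0.2]
grip_width: 16.0
finger_force: 0.0
```

Run:
```python
from h import *
np.set_printoptions(precision=1,suppress=True)
s=cap('scene','s6.png');d=cap('side','d6.png')
print('rod',plane(s,407,213,15),'pole',plane(s,430,190,0))
# rod triangulated high: scene (418,100) vs side line
for z in(100,200,300,400): print(z,plane(s,407+ (430-407)*(213-100)/(195),100,z))
print('side rod base',plane(d,308,415,15),'pole',plane(d,253,343,0))
u,v=proj(s,(470.8,190.1,45)).astype(int);u2,v2=proj(d,(470.8,190.1,45)).astype(int)
cv2.imwrite('pics/seat.png',np.hstack([cv2.resize(c['frame'][b-40:b+40,a-27:a+27],(400,593),interpolation=2) for c,a,b in((s,u,v),(d,u2,v2))]))
```

```text
rod [ 468.3 -185.5   15. ] pole [ 500.7 -415.5    0. ]
100 [  875.4 -1136.4   100. ]
200 [ 691.  -696.3  200. ]
300 [ 506.7 -256.2  300. ]
400 [322.3 183.9 400. ]
side rod base [ 464.4 -107.2   15. ] pole [408.9  60.8   0. ]
```

View pics/seat.png

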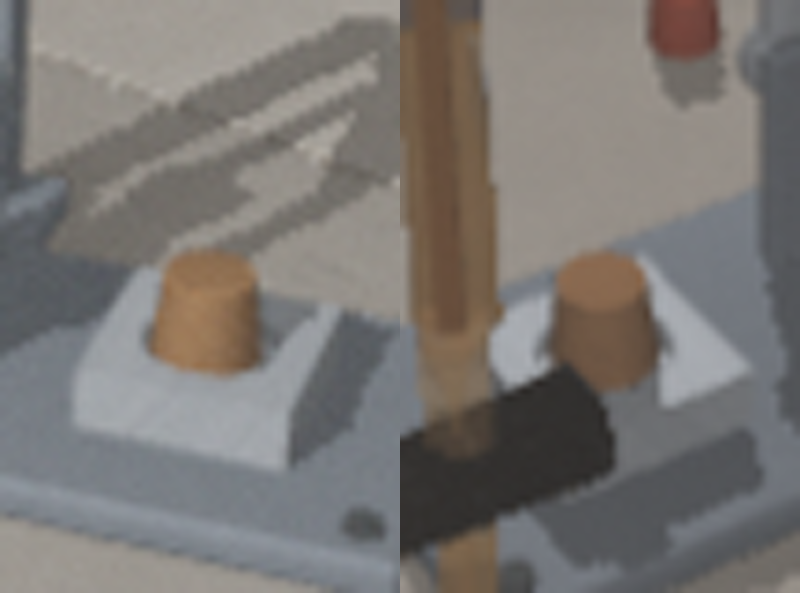

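The cork is seated upright in the recess in both views. Next, over to the catch tab.

Request:
servo_tool(linear=[[-0.22,0.13,0],[-0.22,0.13,0],[-0.22,0.13,0],[0,0,0.2],[0,0,0.2],[0,0,0.14],[0,0,0],[0,0,0]], spin=[0,0,0,0,0,0,0,0])

```text
time: 17.95
tool_pos: [585.8, 89.1, 189.5]
tcp_rot: [3.14, 0.001, 1.886]
contact_force: [1.4, 0.1, 0.1]
grip_width: 0.3
finger_force: 0.0
```

Run:
```python
from h import *
st=monitor.get_obs();t=np.array(st['tool_pos']);d=t-[470.8,190.1,0];a=np.radians(18.2);print(t,d[0]*np.cos(a)+d[1]*np.sin(a),-d[0]*np.sin(a)+d[1]*np.cos(a),st['contact_force'],st['grip_width'])
```

```text
[585.75459676  89.09297225 189.48128022] 77.65563233842946 -131.8581879785164 [1.410502   0.06203307 0.1213581 ] 0.2670554678494585
```

Request:
servo_tool(linear=[[0,0,0.05],[0,0,0.05],[0,0,0.05],[0,0,0.05],[0,0,0.05],[0,0,0.05],[0,0,0.03],[0,0,0]], spin=[0,0,0,0,0,0,0,0])

```text
time: 18.95
tool_pos: [584.6, 89.1, 121.3]
tcp_rot: [-3.14, -0.0, 1.885]
contact_force: [0.0, -0.6, -0.4]
grip_width: 0.5
finger_force: 0.1
```

Request:
servo_tool(linear=[[0,0,0.01],[0,0,0.005],[0,0,0],[0,0,0],[0,0,0],[0,0,0],[0,0,0],[0,0,0]], spin=[0,0,0,0,0,0,0,0])

```text
time: 19.95
tool_pos: [585.1, 89.0, 119.2]
tcp_rot: [3.141, 0.0, 1.885]
contact_force: [1.3, 0.4, 2.1]
grip_width: 0.4
finger_force: 0.9
```

Request:
servo_tool(linear=[[0,0,0.01],[0,0,0],[0,0,0.005],[0,0,0],[0,0,0],[0,0,0],[0,0,0],[0,0,0]], spin=[0,0,0,0,0,0,0,0])

```text
time: 20.95
tool_pos: [585.3, 88.8, 117.5]
tcp_rot: [3.14, 0.001, 1.885]
contact_force: [-2.3, -1.2, 11.2]
grip_width: 0.2
finger_force: 5.6
```

Request:
servo_tool(linear=[[0,0,0.01],[0,0,0],[0,0,0.005],[0,0,0],[0,0,0],[0,0,0],[0,0,0],[0,0,0]], spin=[0,0,0,0,0,0,0,0])

```text
time: 21.95
tool_pos: [585.9, 88.7, 116.3]
tcp_rot: [3.138, 0.002, 1.885]
contact_force: [-5.8, -2.4, 21.6]
grip_width: 0.3
finger_force: 13.1
```

The catch is at its stop: 21 N at about the height I predicted. Retreating, opening the hand and going over the crossbar.

Request:
servo_tool(linear=[[0,0,-0.2],[0,0,-0.25],[0,0,-0.25],[0,0,-0.2],[0.22,0.02,0],[0.22,0.02,0],[0.22,0.02,0],[0,0,0]], spin=[0,0,0,0,0,0,0,0], hand=1)

```text
time: 22.95
tool_pos: [554.4, 221.0, 292.5]
tcp_rot: [-3.14, -0.001, 1.889]
contact_force: [-0.3, -1.4, 0.2]
grip_width: 75.7
finger_force: 0.0
```

Run:
```python
from h import *
st=monitor.get_obs();t=np.array(st['tool_pos']);d=t-[470.8,190.1,0];a=np.radians(18.2);print(t,d[0]*np.cos(a)+d[1]*np.sin(a),-d[0]*np.sin(a)+d[1]*np.cos(a),st['grip_width'],st['tcp_rot'])
# catch check: dark tab/blade change in scene vs first picture
s=cap('scene','s7.png');f0=cv2.imread('pics/s6.png')
P=lambda x,y,z:np.array([470.8+x*np.cos(a)-y*np.sin(a),190.1+x*np.sin(a)+y*np.cos(a),z])
for n,p in dict(tab_on=(77,-127,163),tab_off=(77,-127,112),blade_up=(77,-85,180),blade_on=(77,-60,135)).items():
    u,v=proj(s,P(*p)).round().astype(int);print(n,(u,v),f0[v-1:v+2,u-1:u+2].mean(),s['frame'][v-1:v+2,u-1:u+2].mean())
```

```text
[554.38491082 220.99908486 292.46956911] 89.05419235687388 3.2467807292827864 75.6823440578109 [-3.14039732e+00 -7.89209947e-04  1.88913592e+00]
tab_on (np.int64(315), np.int64(180)) 136.07407407407408 156.07407407407408
tab_off (np.int64(313), np.int64(200)) 138.2962962962963 61.333333333333336
blade_up (np.int64(309), np.int64(179)) 150.92592592592592 58.666666666666664
blade_on (np.int64(305), np.int64(202)) 63.888888888888886 118.11111111111111
```

The catch pixels confirm it has flipped: the blade is up and the tab is down. Descending on the bar and gripping it.

Request:
servo_tool(linear=[[0,0.005,0.15],[0,0,0.15],[0,0,0.1],[0,0,0.03],[0,0,0],[0,0,0],[0,0,0],[0,0,0]], spin=[0,0,0,0,0,0,0,0])

```text
time: 24.0
tool_pos: [556.7, 218.6, 207.6]
tcp_rot: [3.141, 0.0, 1.885]
contact_force: [-0.1, -0.2, -0.4]
grip_width: 91.4
finger_force: 0.0
```

Request:
servo_tool(linear=[[0,0,0],[0,0,0],[0,0,0],[0,0,0],[0,0,0],[0,0,0],[0,0,0],[0,0,0]], spin=[0,0,0,0,0,0,0,0], hand=-1)

```text
time: 25.0
tool_pos: [556.5, 218.5, 207.1]
tcp_rot: [-3.141, 0.0, 1.885]
contact_force: [-0.3, -0.4, 1.6]
grip_width: 16.9
finger_force: 30.1
```

Request:
servo_tool(linear=[[0,-0.0487,0.0016],[0,-0.0485,0.0047],[0,-0.0481,0.0079],[0,-0.0475,0.011],[0,-0.0467,0.0141],[0,-0.0457,0.0171],[0,-0.0445,0.02],[0,-0.0431,0.0228]], spin=[0,0,0,0,0,0,0,0])

```text
time: 26.0
tool_pos: [487.0, 196.0, 188.7]
tcp_rot: [3.135, 0.0, 1.885]
contact_force: [5.3, 2.4, 4.7]
grip_width: 17.3
finger_force: 30.0
```

Request:
servo_tool(linear=[[0,-0.0415,0.0256],[0,-0.0397,0.0282],[0,-0.0378,0.0307],[0,-0.0358,0.0331],[0,-0.0335,0.0354],[0,-0.0311,0.0375],[0,-0.0287,0.0394],[0,-0.026,0.0412]], spin=[0,0,0,0,0,0,0,0])

```text
time: 27.0
tool_pos: [435.7, 179.3, 134.7]
tcp_rot: [3.134, 0.0, 1.885]
contact_force: [6.4, 2.9, 4.5]
grip_width: 17.1
finger_force: 30.0
```

Request:
servo_tool(linear=[[0,-0.0233,0.0428],[0,-0.0205,0.0443],[0,-0.0176,0.0455],[0,-0.0145,0.0465],[0,-0.0115,0.0474],[0,-0.0073,0.0406],[0,-0.0047,0.0372],[0,-0.0019,0.0224]], spin=[0,0,0,0,0,0,0,0])

```text
time: 28.0
tool_pos: [414.8, 172.4, 68.8]
tcp_rot: [3.139, 0.0, 1.885]
contact_force: [0.5, -0.7, 10.4]
grip_width: 16.8
finger_force: 30.0
```

Request:
servo_tool(linear=[[0,0,0.02],[0,0,0.015],[0,0,0.01],[0,0,0],[0,0,0],[0,0,0],[0,0,0],[0,0,0]], spin=[0,0,0,0,0,0,0,0])

```text
time: 29.0
tool_pos: [414.0, 172.2, 59.8]
tcp_rot: [3.14, 0.0, 1.885]
contact_force: [-0.5, -2.4, 9.5]
grip_width: 17.1
finger_force: 30.0
```

Request:
servo_tool(linear=[[0,0,0.01],[0,0,0.01],[0,0,0],[0,0,0.01],[0,0,0],[0,0,0],[0,0,0],[0,0,0]], spin=[0,0,0,0,0,0,0,0])

```text
time: 30.0
tool_pos: [413.7, 172.1, 53.7]
tcp_rot: [3.141, 0.0, 1.885]
contact_force: [-1.8, -1.2, 9.5]
grip_width: 16.9
finger_force: 30.0
```

Request:
servo_tool(linear=[[0,0,0.01],[0,0,0],[0,0,0.01],[0,0,0],[0,0,0],[0,0,0],[0,0,0],[0,0,0]], spin=[0,0,0,0,0,0,0,0])

```text
time: 31.0
tool_pos: [413.7, 172.1, 49.7]
tcp_rot: [3.141, 0.0, 1.885]
contact_force: [-2.0, -0.8, 9.6]
grip_width: 17.0
finger_force: 30.0
```

Run:
```python
from h import *
np.set_printoptions(precision=1,suppress=True)
a=np.radians(18.2)
P=lambda x,y,z:np.array([470.8+x*np.cos(a)-y*np.sin(a),190.1+x*np.sin(a)+y*np.cos(a),z])
for n in('scene','side'):
    c=cap(n,n+'8.png');f0=cv2.imread('pics/'+('s6' if n=='scene' else 'd6')+'.png')
    u,v=proj(c,P(0,0,42)).round().astype(int)
    for k,f in(('before',f0),('now',c['frame'])):
        hs=cv2.cvtColor(f,cv2.COLOR_BGR2HSV);m=cv2.inRange(hs,(6,85,40),(18,255,255));r=np.zeros_like(m);r[v-22:v+22,u-14:u+22]=1;m*=r
        nn,l,s,ce=cv2.connectedComponentsWithStats(m);print(n,k,(u,v),[(list(map(int,s[i])),ce[i].round(1)) for i in range(1,nn) if s[i][4]>8])
    print('proj top/bottom',proj(c,P(0,0,56)),proj(c,P(0,0,28)))
    uv=proj(c,P(-60,0,68.7));print('bar',uv,[proj(c,P(-60,y,68.7)) for y in(-36,36)])
s=cv2.imread('pics/scene8.png');u,v=proj(cap('scene'),P(0,0,56)).round().astype(int)
print(s[v-14:v+18:2,u,:].tolist())
st=monitor.get_obs();print(st['tool_pos'],st['contact_force'],st['moment'],st['time'])
```

```text
scene before (np.int64(329), np.int64(259)) [([322, 251, 14, 16, 187], array([328.4, 258.8]))]
scene now (np.int64(329), np.int64(259)) [([322, 259, 13, 8, 87], array([327.8, 262.8]))]
proj top/bottom [329.1 253.1] [328.3 264.5]
bar [357.7 253.5] [array([361.4, 245.5]), array([353.7, 261.9])]
side before (np.int64(270), np.int64(277)) [([264, 269, 13, 18, 180], array([270.1, 277.6]))]
side now (np.int64(270), np.int64(277)) []
proj top/bottom [270.2 271.6] [270.5 282. ]
bar [244.5 276.7] [array([252.8, 286.6]), array([236.7, 267.4])]
[[133, 132, 128], [153, 151, 146], [164, 160, 156], [166, 162, 158], [166, 162, 159], [164, 161, 158], [165, 160, 156], [168, 164, 159], [183, 178, 175], [168, 163, 160], [108, 113, 121], [83, 110, 140], [87, 118, 151], [88, 119, 150], [128, 139, 152], [163, 157, 154]]
[413.7 172.1  49.7] [-2.3 -1.4 10.4] [-0.1  0.1  0.1] 31.15
```

The cork is still in the recess with the lever above it. Lowering further in small steps.

Request:
servo_tool(linear=[[0,0,0.01],[0,0,0],[0,0,0.005],[0,0,0],[0,0,0.005],[0,0,0],[0,0,0],[0,0,0]], spin=[0,0,0,0,0,0,0,0])

```text
time: 32.15
tool_pos: [413.8, 172.1, 48.0]
tcp_rot: [3.14, 0.001, 1.886]
contact_force: [-10.4, -3.4, 37.9]
grip_width: 16.8
finger_force: 30.0
```

Request:
servo_tool(linear=[[0,0,0],[0,0,0],[0,0,0],[0,0,0],[0,0,0],[0,0,0],[0,0,0],[0,0,0]], spin=[0,0,0,0,0,0,0,0])

```text
time: 33.15
tool_pos: [413.8, 172.1, 48.0]
tcp_rot: [3.14, 0.001, 1.886]
contact_force: [-9.2, -3.5, 38.3]
grip_width: 17.0
finger_force: 30.0
```

The force holds steady at 38 N, about 28 N above the spring, with the bar still gripped. Handing in.

```bash
python3 -c "
from plant import workorder
print(workorder.close_job())"
```

```text
the job is handed in; nothing more can be done
None
```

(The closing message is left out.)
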